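Reset the kiln controller with a stylus and stow it

ROBOT

A 6-joint arm with a two-finger parallel gripper is mounted at the origin on the work surface. World frame = base frame: x ahead of the robot, y to its left, z up, the work surface at z = 0. Lengths are in m, angles in rad, forces in N, time in s.
With the tool pointing down it reaches from about 0.275 to 0.875 m from the base axis. Payload 12.5 kg.
Tool frame: the origin (TCP) lies between the finger pads, 19 mm behind the fingertips; this is the grasp point; x points along the fingers, y is the direction in which the jaws open and shut, and the axes are right-handed (so a half turn about x gives the same grasp; the last joint's range is limited). The gripper opens to 85 mm and grips with 20 to 120 N. Pads are 22 mm wide; open, the fingers measure 114 mm over their backs; the gripper's body (76 mm by 85 mm) begins 54 mm behind the grasp point. The pads swing forward as they close: fully open they stand 13 mm farther back than shut.
Start: joints at [-1.271, 0.351, 1.652, -0, 1.139, -0.085], TCP at [0.206, -0.51, 0.25] pointing down, gripper open.
Joint ranges: [-2.75, 2.75], [-0.79, 2.1], [0.01, 2.65], [-1.57, 4.71], [0.07, 3.14], [-2.87, 2.87]. Speed limits (rad/s): [2.22, 2.22, 2.79, 3.14, 3.14, 3.14].

INTERFACE

Orientations are given as a rotation vector (axis times angle).
In Python, from cell import sense, get_image, finish_job gives the robot as it stands.
- The arm moves only by the shell command python3 -m handwheel 'ROWS'. ROWS is JSON, a list of rows, each a list of 7 numbers: the turn, a rotation vector about the tool's x, y, z in rad, then the shift along the tool's x, y, z in cm, then the finger opening in cm, from 0 to 8.54. A call has 1 to 8 rows; each row shifts and turns the commanded pose from where the row before left it, along the tool's axes as they then stand; what a row does not reach is not made up. A row lasts 1/8 s, in which the tool goes at most 62.5 mm and 10.7 degrees, less where a joint would pass 70% of its speed; a pose out of reach is approached as far as the arm can. A call with a gripper value outside its range is refused whole. The fingers move at their own pace and stop on an object; the grip force is fixed at half the most. Time passes only in rows, so rows that do not move let the fingers close. It gives the time, the measured TCP pose, the force and the opening at its end, in the units of the state.
- sense(): the state, without advancing time (a new reading comes with each control period).
- get_image(name): name is "side" or "top" or "wrist"; returns a dict with "color" (480x640x3 uint8, blue, green, red), "depth" (480x640 float32, m along the optical axis (not along the pixel's ray), 0 where there is no reading), "camera_matrix" (3x3 intrinsics, pixels), "k1" (the pictures are not rectified: a ray, as slopes to the right and down, at radius r is drawn at 1 + k1 r^2 times it, then the intrinsics apply), "eye" and "orientation" of the camera in the world; the wrist camera has in their place "hand_eye" (4x4, takes a point from camera to tool coordinates, whose origin is the TCP and whose axes are the tool frame's). Camera axes: x right, y up, looking along -z (the intrinsics and any distortion apply to the point x, -y, -z); pixel columns grow to the right and rows downward; lengths in m; the calibration is good to about 2 mm. A picture is of the moment at which its call begins: read the wrist's pose just before it.
- finish_job(): hands the job in, once; it reports no verdict.
The state is a dict: "clock": time; "joints": joint angles; "dq": joint speeds; "joint_efforts": joint torques, N m; "position": TCP position; "orientation": TCP orientation; "force": force on the tool from outside, world axes, zero at the start; "wrist_torque": the same for the moment, N m; "width": finger opening in m.
Only numpy, scipy, OpenCV 4.12 (cv2) and the standard library are available. Lean on these libraries where they do the work, as an engineer would, in place of code of your own. Each camera call takes 0.05 s, during which the arm holds its last target. There are 200 camera calls.

TASK

Take the straight stylus with the plain round handle from the potter's tool rack and use its tip to press the kiln controller's reset button, the recessed one right beside the raised display housing, all the way down, holding it down for a good second. Then hang the stylus back upright in its empty rack slot, in line with the other two tools, let go of it, and swing the rack's keeper bar fully shut past its catch. Do not press the controller's other button, and leave the other tools, the bottle and the mug where they are.

Things in the scene. Friction and masses are not known exactly. Their poses are not given: they have to be found in the camera images.
- controller: Kiln controller, grey box fixed to the bench, 170 (x) x 140 (y) x 70 mm high; origin: centre of its underside, z up. On top: a display housing 75 x 60 mm, centred at x +35, y +32 mm, rising to z = 125 mm, and two round holes 17-18 mm across with white buttons inside: reset (beside the housing) and test. Its place, side of the bench and yaw vary.
- reset_hole (a point): Centre of the mouth of the reset button's hole, level with the controller's top face (70 mm above the bench); controller frame x +35, y -35 mm. The white button cap lies 12 mm below the mouth and travels 5 mm further down; fingers do not fit in.
- reset_button (a joint): Reset button travel in m: 0 released, 0.005 fully down. Spring: 1.5 N to start, 4.5 N fully down, springs back up when let go.
- test_hole (a point): Centre of the mouth of the other (test) button's hole, of the same size; controller frame x -40, y -35 mm. Not to be pressed.
- test_button (a joint): Test button travel in m, as for reset. Must stay up.
- rack: Wooden tool rack fixed to the bench; place, side and yaw vary. Origin: centre of its underside. Board 12 mm thick, x -30 to +44, y -100 to +100 mm, top face z = 110 mm, on two end legs and a 120 x 200 x 10 mm base. Three slots 14 mm wide run in from its front (-x) edge to x = +9 mm. Three tools hang in them by their collars, in any order, centre lines within 2 mm of x = 0.
- slot0 (a point): Place of the tool centre line in the slot at rack y = -55 mm, on the board's top face.
- slot1 (a point): The same for the middle slot, y = 0.
- slot2 (a point): The same for the slot at y = +55 mm, nearest the keeper's hinge.
- keeper (a joint): Keeper bar angle (rad) about the vertical hinge: 0 shut, bar along the rack's front across the slot mouths; grows to 1.0 as the free end swings out to -x. From the hinge the bar points along (-sin q, -cos q) in rack x, y. Starts at 0.4 to 0.85, stays where left. A sprung ball meets it at 0.09, must be pushed past at 0.05 (about 2.5 N at the post) and holds it shut; stop at 0.
- keeper_hinge (a point): On the keeper's hinge axis, rack frame x -45, y +94, z 100 mm.
- keeper_post (a point): Centre of the top of the dark wooden post that stands up at the bar's free end, 178 mm from the hinge axis: 14 mm thick, round, from z = 100 to 178 mm. The steel bar itself is 10 mm thick, z 94 to 106 mm.
- stylus: The stylus, 151 mm long, hanging upright in the rack. Origin at the centre of its lower tip, z up along it. Steel shank 10 mm across (8 mm at the tip) from z 0 to 80 mm, steel collar 28 mm across from z 80 to 86 mm, plain round wooden handle 22 mm across from z 86 to 151 mm. About 80 g. Hung up, its tip is 30 mm above the bench.
- stylus_collar (a point): Centre of the underside of the stylus' collar, which rests on the rack board; 80 mm above the tip.
- scraper: Scraper hanging in the rack, leave alone. Origin at its lower end, 30 mm above the bench. Flat steel blade 36 mm (y) wide below the same collar, flat wooden handle 12 (x) x 30 (y) mm, top 146 mm above its origin.
- baller: Ball tool hanging in the rack, leave alone. Origin at its lower end, 30 mm above the bench. Steel ball 26 mm across at the bottom, the same collar, thin handle with a wooden ball 32 mm across on top, top 146 mm above its origin.
- bottle: White glaze bottle, 64 mm across, 190 mm high, standing between rack and controller. Origin at the centre of its underside.
- mug: Blue mug, 80 mm across, 95 mm high, with a handle standing out about 30 mm on its +y side, in front (-x) of the controller. Origin at the centre of its underside.

How it is judged:
On the way, in this order (a step that is already met when the one before it is completed fails the run):
1. the stylus holds the reset button down (past 4 mm) for 0.8 s (value of joint reset_button above 0.004 m and contact force between stylus and controller above 0.5 N), for 0.8 s.
2. the stylus hangs in a rack slot again, let go ((horizontal distance between stylus_collar and slot0 below 0.012 m or horizontal distance between stylus_collar and slot1 below 0.012 m or horizontal distance between stylus_collar and slot2 below 0.012 m) and z of stylus_collar in the frame of rack between 0.106 and 0.115 m and angle between stylus's own z axis and vertical below 0.12 rad and contact force between the fingers and stylus below 0.1 N), for 0.3 s.
3. the keeper bar is shut past its catch (value of joint keeper below 0.03 rad), for 0.2 s.
At the end, for the whole second after the job is handed in: The stylus hangs at rest in its slot (collar on the board, within 12 mm of the slot's place, within 0.12 rad of upright), the keeper bar is shut (below 0.03 rad) and the reset button is up again (below 1 mm) ((horizontal distance between stylus_collar and slot0 below 0.012 m or horizontal distance between stylus_collar and slot1 below 0.012 m or horizontal distance between stylus_collar and slot2 below 0.012 m) and z of stylus_collar in the frame of rack between 0.106 and 0.115 m and angle between stylus's own z axis and vertical below 0.12 rad and value of joint keeper below 0.03 rad and value of joint reset_button below 0.001 m and linear speed of stylus below 0.02 m/s); the robot touches nothing.
It fails at once if the test button is pressed (2 mm) (value of joint test_button above 0.002 m).
It fails at once if another tool is shifted by more than 15 mm or tilted by more than 0.3 rad (distance of any of scraper, baller from where it was at the start of the episode above 0.015 m or angle between any of scraper, baller's own z axis and vertical above 0.3 rad).
It fails at once if the bottle or the mug is shifted by more than 20 mm or tipped (distance of any of bottle, mug from where it was at the start of the episode above 0.02 m or angle between any of bottle, mug's own z axis and vertical above 0.3 rad).
It also fails if it takes over 69 s, if anything falls off the work surface, if the arm or the gripper's body presses on something with over 40 N, if the wrist force passes 120 N, or if a joint passes its speed limit or range.

## Working session

There is one attempt and no reset: what is moved stays moved. The work goes in short steps, Python scripts to look and compute and a shell command to move; the robot and the scene stay as the last step left them, time stands still between calls to the robot, and variables do not carry over. Pictures are saved under pics/ and viewed, about 8 in all and at most 12, crops included, and the job is handed in when it is done.

```bash
ls; mkdir -p pics; cat > h.py <<'E'
import numpy as np, cv2
from scipy.spatial.transform import Rotation as R
from cell import sense, get_image, finish_job
def cam(name):
    s=sense(); d=get_image(name)
    if 'hand_eye' in d:
        T=np.eye(4); T[:3,:3]=R.from_rotvec(s['orientation']).as_matrix(); T[:3,3]=s['position']
        M=T@np.array(d['hand_eye'])
        d['eye_'],d['Rm']=M[:3,3],M[:3,:3]
    else:
        o=np.array(d['orientation']); d['eye_']=np.array(d['eye'])
        d['Rm']=o if o.shape==(3,3) else R.from_rotvec(o).as_matrix()
    return d
def slopes(d,uv):
    k=float(d['k1']);return cv2.undistortPoints(np.array(uv,float).reshape(-1,1,2),np.array(d['camera_matrix']),np.zeros(4)).reshape(-1,2),k
def rays(d,uv):
    p,k=slopes(d,uv); rd=np.linalg.norm(p,axis=1); r=rd.copy()
    for _ in range(20): r=rd/(1+k*r*r)
    p=p*(r/np.maximum(rd,1e-9))[:,None]
    return np.c_[p[:,0],-p[:,1],-np.ones(len(p))]@d['Rm'].T
def onplane(d,uv,z):
    v=rays(d,uv); return d['eye_']+v*((z-d['eye_'][2])/v[:,2])[:,None]
def cloud(d):
    vv,uu=np.mgrid[:480,:640]; v=rays(d,np.c_[uu.ravel(),vv.ravel()])
    P=d['eye_']+v*d['depth'].reshape(-1,1); P[d['depth'].ravel()==0]=np.nan
    return P.reshape(480,640,3)
def proj(d,P):
    q=(np.atleast_2d(P)-d['eye_'])@d['Rm']; a=np.c_[q[:,0]/-q[:,2],-q[:,1]/-q[:,2]]
    a=a*(1+float(d['k1'])*(a**2).sum(1))[:,None]; K=np.array(d['camera_matrix'])
    return np.c_[a[:,0]*K[0,0]+K[0,2],a[:,1]*K[1,1]+K[1,2]]
E
python3 - <<'E'
from h import *
for n in ['top','side']:
    d=cam(n); print(n,d['eye_'],d['Rm'],d['camera_matrix'],d['k1'])
    cv2.imwrite(f'pics/{n}.png',d['color']); np.savez(f'{n}.npz',**{k:v for k,v in d.items()})
print(sense())
E
```

```text
pics
top [ 0.42655605 -0.0252329   1.13226091] [[-0.00846367  0.99176922 -0.12775828]
 [-0.9997678  -0.01092464 -0.01857421]
 [-0.01981705  0.12757141  0.99163139]] [[588.56688172   0.         324.91204016]
 [  0.         588.56688172 236.25657642]
 [  0.           0.           1.        ]] -0.19965491799469404
side [0.22728478 0.83205737 0.66118004] [[-0.93629275  0.20185776 -0.2874184 ]
 [-0.35033699 -0.47875263  0.80502169]
 [ 0.02489755  0.85442926  0.51897085]] [[621.7017662    0.         315.51070428]
 [  0.         621.7017662  243.40365356]
 [  0.           0.           1.        ]] -0.1410762058024446
{'clock': 0.1, 'joints': array([-1.27061795e+00,  3.51205460e-01,  1.65230713e+00, -3.67285800e-05,
        1.13909880e+00, -8.46098082e-02]), 'dq': array([ 0.00066615, -0.00216508, -0.00222088, -0.00016064, -0.00026995,
        0.00103697]), 'joint_efforts': array([ 1.83668385e-04, -5.06830251e+01, -2.91875356e+01, -1.17474133e-04,
        2.65961324e-03,  4.24015036e-07]), 'position': array([ 0.20638505, -0.50953425,  0.24951972]), 'orientation': array([ 2.01090924,  0.39281085, -2.01120171]), 'force': array([ 0.02033998, -0.63785526, -0.38640986]), 'wrist_torque': array([ 0.01294245, -0.03289122, -0.01337551]), 'width': 0.08528185845394276}
```

View pics/top.png

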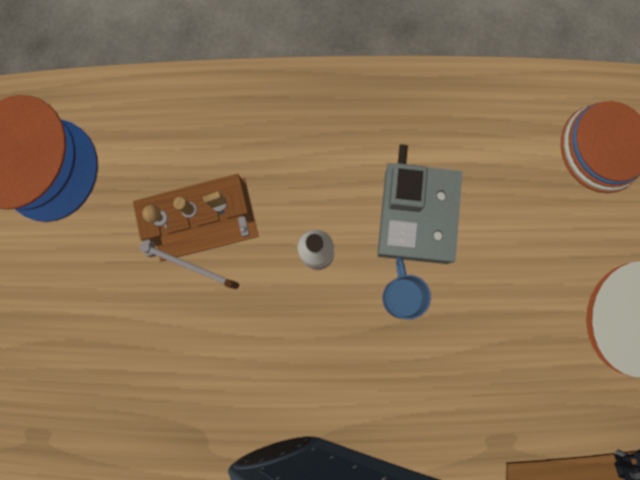

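View pics/side.png

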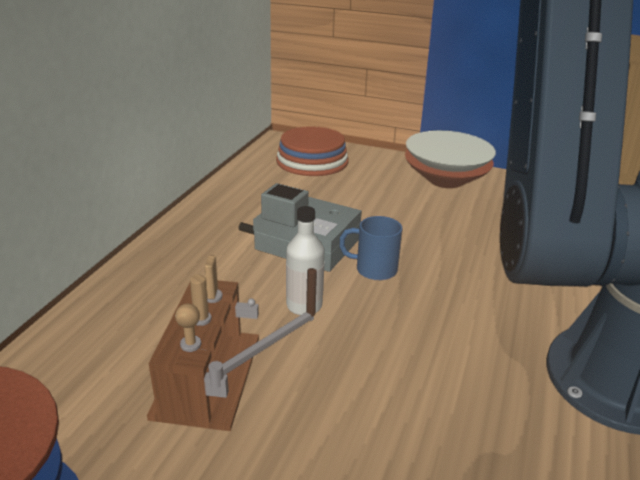

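The top view shows the rack at the upper left. Its tools, left to right, are the ball tool (150,213), the stylus (182,203) in the middle slot and the scraper (212,198). The keeper runs from its hinge at (147,247) to its post at (232,284). The bottle is at (316,247) and the mug at (407,297). The controller has its housing at (408,185), reset at (441,195) and test at (437,236). The side view agrees.

```bash
python3 - <<'E'
from h import *
def load(n): return dict(np.load(n+'.npz',allow_pickle=True))
d=load('top'); P=cloud(d); c=d['color']
hsv=cv2.cvtColor(c,cv2.COLOR_BGR2HSV)
def reg(x0,y0,x1,y1):
    m=np.zeros((480,640),bool); m[y0:y1,x0:x1]=1; return m
z=P[...,2]
# controller top
m=reg(370,150,470,275)&(abs(z-.07)<.006)
r=cv2.minAreaRect(P[m][:,:2].astype(np.float32)); print('ctrl top rect',r, z[m].mean())
m=reg(370,150,470,275)&(abs(z-.125)<.008)
print('housing',cv2.minAreaRect(P[m][:,:2].astype(np.float32)))
for n,b in [('reset',(432,186,451,205)),('test',(428,227,447,246))]:
    m=reg(*b)&(c.min(2)>185); u=np.argwhere(m)[:,::-1].mean(0); print(n,m.sum(),u,onplane(d,[u],.058))
m=reg(125,165,270,265)&(abs(z-.11)<.005)
print('rack top',cv2.minAreaRect(P[m][:,:2].astype(np.float32)),z[m].mean())
m=reg(125,165,270,265)&(z<.02)&(hsv[...,1]>0)
for n,b in [('baller',(135,195,165,230)),('stylus',(166,190,198,222)),('scraper',(200,185,230,212)),('post',(215,270,245,295)),('bottle',(295,225,335,270)),('mug',(380,255,435,320))]:
    m=reg(*b); zz=z[m]; zt=np.nanpercentile(zz,98); mm=m&(z>zt-.012); print(n,zt,mm.sum(),np.nanmedian(P[mm],0))
print('hinge',onplane(d,[(147,247)],.1))
p=c[240:241]
s=load('side');Q=cloud(s)
m=reg(300,265,320,318)&(s['color'].max(2)<90); print('post side',np.nanmedian(Q[m],0),np.nanmax(Q[m][:,2]))
E
```

```text
ctrl top rect ((0.6010652780532837, -0.18171486258506775), (0.1418357938528061, 0.1855277121067047), 83.11902618408203) 0.07122812048761513
housing ((0.6462525725364685, -0.15473873913288116), (0.06094670668244362, 0.07688049972057343), 83.12326049804688)
reset 0 [nan nan] [[nan nan nan]]
test 0 [nan nan] [[nan nan nan]]
rack top ((0.5835084915161133, 0.23173308372497559), (0.14093942940235138, 0.20428170263767242), 13.651385307312012) 0.11116325464152399
baller 0.17765229072293753 246 [0.59355078 0.28709942 0.17338249]
stylus 0.18410995095809707 140 [0.60758569 0.23435511 0.18167128]
scraper 0.1787788249164451 137 [0.61814356 0.18071041 0.17637838]
post 0.1802867708483719 63 [0.47445364 0.15159607 0.17878826]
bottle 0.19289115299721002 260 [0.53726342 0.01163244 0.19099155]
mug 0.09740795033043817 347 [ 0.45488743 -0.15026809  0.09542674]
hinge [[0.54349342 0.31629345 0.1       ]]
post side [0.47210016 0.15791438 0.14459797] 0.18164004857596444<stdin>:14: RuntimeWarning: Mean of empty slice.
  ret = um.true_divide(
```

```bash
cat >> h.py <<'E'
def plan(p,ang=None):
    """turn (rad, about tool x) to put tool y along heading ang (deg, mod 180); then shift cm in tool axes after that turn"""
    s=sense(); M=R.from_rotvec(s['orientation']).as_matrix(); t=0
    print('t',round(s['clock'],2),'pos',s['position'].round(4),'axes x',M[:,0].round(3),'y-heading',round(np.degrees(np.arctan2(M[1,1],M[0,1])),2),'q6',s['joints'][5].round(2),'w',round(s['width'],4),'F',s['force'].round(2))
    # leveled goal frame: tool x straight down
    h=np.arctan2(M[1,1],M[0,1])
    if ang is not None:
        dl=(np.radians(ang)-h+np.pi/2)%np.pi-np.pi/2; h+=dl
    x=np.array([0,0,-1.]); y=np.array([np.cos(h),np.sin(h),0]); G=np.c_[x,y,np.cross(x,y)]
    print('turn',R.from_matrix(M.T@G).as_rotvec().round(4),'shift cm',(G.T@(np.array(p)-s['position'])*100).round(2))
E
python3 -c "
from h import *
plan([.607,.234,.35],13.2)"
```

```text
t 0.1 pos [ 0.2064 -0.5095  0.2495] axes x [-0.     0.001 -1.   ] y-heading -67.95 q6 -0.08 w 0.0853 F [ 0.02 -0.64 -0.39]
turn [-1.4164e+00 -8.0000e-04  8.0000e-04] shift cm [-10.05  55.98 -63.24]
```

```bash
python3 -m handwheel '[[-0.177,0,0,-2.5,0,0,8.5],[-0.177,0,0,-2.5,0,0,8.5],[-0.177,0,0,-2.5,0,0,8.5],[-0.177,0,0,-2.5,0,0,8.5],[-0.177,0,0,0,0,0,8.5],[-0.177,0,0,0,0,0,8.5],[-0.177,0,0,0,0,0,8.5],[-0.177,0,0,0,0,0,8.5]]' && python3 -m handwheel '[[0,0,0,0,3.5,-3.95,8.5],[0,0,0,0,3.5,-3.95,8.5],[0,0,0,0,3.5,-3.95,8.5],[0,0,0,0,3.5,-3.95,8.5],[0,0,0,0,3.5,-3.95,8.5],[0,0,0,0,3.5,-3.95,8.5],[0,0,0,0,3.5,-3.95,8.5],[0,0,0,0,3.5,-3.95,8.5]]'; python3 -c "
from h import *
plan([.607,.234,.35],13.2)"
```

```text
clock: 1.1
position: [0.2064, -0.5096, 0.3496]
orientation: [1.034, 1.312, -1.033]
force: [-0.1, -0.2, -0.7]
width: 0.0847
clock: 2.1
position: [0.4075, -0.1366, 0.3499]
orientation: [1.038, 1.309, -1.038]
force: [0.4, -1.0, -0.3]
width: 0.085
t 2.1 pos [ 0.4075 -0.1366  0.3499] axes x [-0.  0. -1.] y-heading 13.17 q6 -0.66 w 0.085 F [ 0.43 -1.   -0.33]
turn [-0.0005 -0.0001  0.0001] shift cm [-1.000e-02  2.788e+01 -3.152e+01]
```

```bash
python3 -m handwheel '[[0,0,0,0,3.5,-3.95,8.5],[0,0,0,0,3.5,-3.95,8.5],[0,0,0,0,3.5,-3.95,8.5],[0,0,0,0,3.5,-3.95,8.5],[0,0,0,0,3.5,-3.95,8.5],[0,0,0,0,3.5,-3.95,8.5],[0,0,0,0,3.5,-3.95,8.5],[0,0,0,0,3.4,-3.87,8.5]]' && python3 -m handwheel '[[0,0,0,0,0,0,8.5],[0,0,0,0,0,0,8.5]]'; python3 - <<'E'
from h import *
plan([.607,.234,.35],13.2)
d=cam('wrist'); print(np.array(d['hand_eye']).round(3)); np.savez('w1.npz',**d)
P=cloud(d); z=P[...,2]; print(np.nanmin(d['depth']),np.nanmax(d['depth']))
im=d['color'].copy()
for n,p in [('b',(.5936,.2871,.176)),('s',(.607,.2345,.181)),('sc',(.618,.1807,.176))]:
    cv2.circle(im,tuple(int(v) for v in proj(d,[p])[0]),3,(0,0,255),-1)
m=(abs(z-.111)<.004); print('rack',cv2.minAreaRect(P[m][:,:2].astype(np.float32)))
cv2.imwrite('pics/w1.png',im)
E
```

```text
clock: 3.1
position: [0.6074, 0.2339, 0.3495]
orientation: [1.038, 1.31, -1.039]
force: [0.4, -0.7, -0.1]
width: 0.0852
clock: 3.35
position: [0.6066, 0.2319, 0.3495]
orientation: [1.037, 1.31, -1.039]
force: [-0.1, -0.6, 0.1]
width: 0.0851
t 3.35 pos [0.6066 0.2319 0.3495] axes x [-0.001 -0.001 -1.   ] y-heading 13.19 q6 0.06 w 0.0851 F [-0.12 -0.58  0.11]
turn [-0.0002  0.0003  0.0011] shift cm [-0.05  0.09 -0.19]
[[ 0.001  0.27  -0.963 -0.123]
 [ 1.    -0.     0.001 -0.001]
 [ 0.    -0.963 -0.27  -0.069]
 [ 0.     0.     0.     1.   ]]
0.0 1.5578322
rack ((0.5687679052352905, 0.16969089210033417), (0.19557705521583557, 0.3166518807411194), 13.36566162109375)
```

View pics/w1.png

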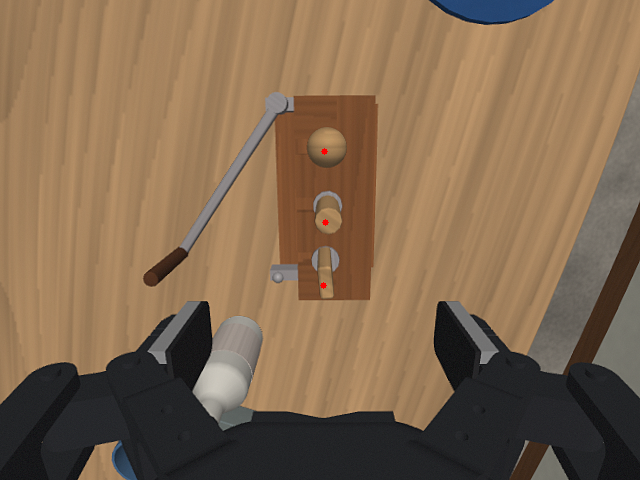

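The wrist view shows the ball tool at (326,147), the stylus top at (328,221) with its collar at (327,204), and the scraper at (325,280). The keeper bar runs to its post at (152,278) and the catch is at (278,275). My predictions from the top view (red dots) are within about 3 px.

```bash
python3 - <<'E'
from h import *
d=dict(np.load('w1.npz',allow_pickle=True)); P=cloud(d); z=P[...,2]
yy,xx=np.mgrid[:480,:640]
near=(np.hypot(P[...,0]-.607,P[...,1]-.2345)<.03)&(z>.174)&(z<.19)
u8=near.astype(np.uint8); (c,r)=cv2.minEnclosingCircle(np.argwhere(near)[:,::-1].astype(np.float32)); print('top',c,r,onplane(d,[c],.181),np.nanmedian(P[near],0))
m=(abs(z-.11)<.006)&(xx<400)&(yy<310)&(xx>255)
q=np.argwhere(m)
# right (back) edge of board
pts=[(q[q[:,0]==r][:,1].max(),r) for r in range(110,290,6)]
B=onplane(d,pts,.11)[:,:2]; vx,vy,x0,y0=cv2.fitLine(B.astype(np.float32),cv2.DIST_HUBER,0,.01,.01).ravel(); print('back edge dir',np.degrees(np.arctan2(-vx,vy))%180)
yaw=np.arctan2(-vx,vy); yaw=(yaw+np.pi/2)%np.pi-np.pi/2
ex=np.array([np.cos(yaw),np.sin(yaw)]);ey=np.array([-ex[1],ex[0]])
s=onplane(d,[c],.181)[0,:2]
print('back edge x rel stylus',(np.median(B@ex)-s@ex)*1e3)
top=onplane(d,[(335,96)],.11)[0,:2];bot=onplane(d,[(335,299)],.11)[0,:2]
print('y ends rel stylus',(top-s)@ey*1e3,(bot-s)@ey*1e3)
print('keeper post',onplane(d,[(152,278)],.178),'hinge',onplane(d,[(276,103)],.106))
plan([s[0],s[1],.149],np.degrees(yaw))
E
```

```text
top (327.69232177734375, 220.0) 13.692395210266113 [[0.60798883 0.23681143 0.181     ]] [0.60811819 0.23684108 0.17992198]
back edge dir 13.406631
back edge x rel stylus 43.28751542954945
y ends rel stylus 98.48553581114524 -99.14975988916123
keeper post [[0.47643799 0.15451918 0.178     ]] hinge [[0.54132309 0.3166137  0.106     ]]
t 3.4 pos [0.6066 0.2315 0.3499] axes x [-0. -0. -1.] y-heading 13.15 q6 0.06 w 0.0851 F [-0.08 -0.26  0.34]
turn [-0.0045  0.0002  0.0005] shift cm [20.09  0.26 -0.48]
```

```bash
python3 -m handwheel '[[-0.0045,0,0,0,0.25,-0.45,7],[0,0,0,3,0,0,7],[0,0,0,3,0,0,6.5],[0,0,0,3,0,0,6],[0,0,0,3,0,0,6],[0,0,0,3,0,0,6],[0,0,0,2.5,0,0,6],[0,0,0,2.5,0,0,6]]' && python3 -m handwheel '[[0,0,0,0,0,0,6],[0,0,0,0,0,0,2],[0,0,0,0,0,0,1],[0,0,0,0,0,0,1],[0,0,0,0,0,0,1],[0,0,0,0,0,0,1],[0,0,0,0,0,0,1],[0,0,0,0,0,0,1]]'; python3 -c "
from h import *
plan([.608,.2365,.149],13.4)"
```

```text
clock: 4.4
position: [0.6083, 0.2368, 0.1496]
orientation: [1.036, 1.311, -1.035]
force: [0.9, 1.0, -0.7]
width: 0.0598
clock: 5.4
position: [0.6089, 0.2374, 0.1514]
orientation: [1.036, 1.31, -1.033]
force: [-0.7, -0.4, 6.5]
width: 0.0209
t 5.4 pos [0.6089 0.2374 0.1514] axes x [ 0.002  0.001 -1.   ] y-heading 13.44 q6 0.07 w 0.0209 F [-0.68 -0.43  6.49]
turn [ 0.0007 -0.     -0.0022] shift cm [ 0.24 -0.1   0.06]
```

```bash
python3 -m handwheel '[[0,0,0,-0.5,0,0,1],[0,0,0,-1.5,0,0,1],[0,0,0,-3,0,0,1],[0,0,0,-3.5,0,0,1],[0,0,0,-3.5,0,0,1],[0,0,0,-3.5,0,0,1],[0,0,0,-3.5,0,0,1],[0,0,0,-3,0,0,1]]' && python3 -m handwheel '[[0,0,0,0,0,0,1]]'; python3 - <<'E'
from h import *
c=(.6382,-.2212)
plan([c[0],c[1],.37])
d=cam('side'); cv2.imwrite('pics/s2.png',d['color'][0:330,100:500]); 
P=cloud(d); s=sense()['position']
m=(np.hypot(P[...,0]-s[0],P[...,1]-s[1])<.03)&(P[...,2]<s[2]-.025)
q=P[m]; print('stylus pts',len(q),'zmin',q[:,2].min())
for a,b in [(.04,.06),(.06,.08),(.08,.1),(.1,.125)]:
    k=(q[:,2]<s[2]-a)&(q[:,2]>s[2]-b); print(a,k.sum(),(np.median(q[k],0)-s).round(4) if k.any() else '')
E
```

```text
clock: 6.4
position: [0.608, 0.2372, 0.3726]
orientation: [1.036, 1.31, -1.034]
force: [0.8, 0.8, -2.3]
width: 0.0206
clock: 6.52
position: [0.6086, 0.2373, 0.3731]
orientation: [1.038, 1.308, -1.031]
force: [0.6, -0.7, -0.6]
width: 0.0205
t 6.53 pos [0.6086 0.2373 0.3731] axes x [ 0.005  0.001 -1.   ] y-heading 13.44 q6 0.07 w 0.0205 F [ 0.57 -0.75 -0.56]
turn [ 0.     -0.0003 -0.0049] shift cm [ 0.31 -7.78 45.29]
stylus pts 1211 zmin 0.007408030697680146
0.04 98 [-0.002   0.0016 -0.0512]
0.06 116 [-0.0019  0.0018 -0.0699]
0.08 108 [-0.0019  0.002  -0.0895]
0.1 92 [-0.0019  0.0019 -0.1083]
```

View pics/s2.png

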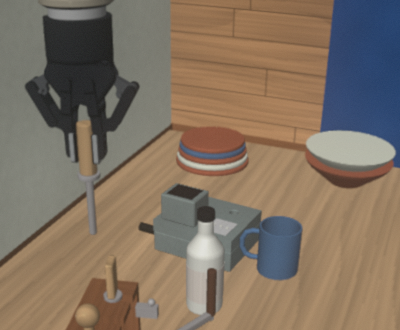

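The side crop shows the stylus hanging straight down in the jaws, its handle at (85,150) and tip at (93,233), clear of the rack.

```bash
python3 -m handwheel '[[0,0,-0.005,0,-0.5,2.5,1],[0,0,0,0,-0.88,5.2,1],[0,0,0,0,-0.88,5.2,1],[0,0,0,0,-0.88,5.2,1],[0,0,0,0,-0.88,5.2,1],[0,0,0,0,-0.88,5.2,1],[0,0,0,0,-0.88,5.2,1],[0,0,0,0,-0.88,5.2,1]]' && python3 -m handwheel '[[0,0,0,0,-0.8,4.5,1],[0,0,0,1,-0.32,1.9,1],[0,0,0,3,0,0,1],[0,0,0,3,0,0,1],[0,0,0,3,0,0,1],[0,0,0,1,0,0,1],[0,0,0,0,0,0,1],[0,0,0,0,0,0,1]]'; python3 - <<'E'
from h import *
plan([.6382,-.2212,.27],13.4)
d=cam('wrist'); np.savez('w2.npz',**d)
cv2.imwrite('pics/w2.png',d['color'])
s=sense(); print(proj(d,[[.6382,-.2212,.07],s['position']-[0,0,.1214],[.5638,-.2122,.07]]))
E
```

```text
clock: 7.58
position: [0.6334, -0.1582, 0.3687]
orientation: [1.032, 1.317, -1.039]
force: [1.2, -0.6, -1.1]
width: 0.0205
clock: 8.57
position: [0.6378, -0.2216, 0.2616]
orientation: [1.032, 1.313, -1.038]
force: [-0.7, -0.8, -1.4]
width: 0.0208
t 8.57 pos [ 0.6378 -0.2216  0.2616] axes x [-0.003 -0.002 -1.   ] y-heading 13.45 q6 -0.64 w 0.0208 F [-0.71 -0.76 -1.38]
turn [0.0008 0.001  0.0035] shift cm [-0.84  0.05 -0.03]
[[325.60384514 218.71520744]
 [325.07710919 241.87421877]
 [240.80292755 187.96834004]]
```

View pics/w2.png

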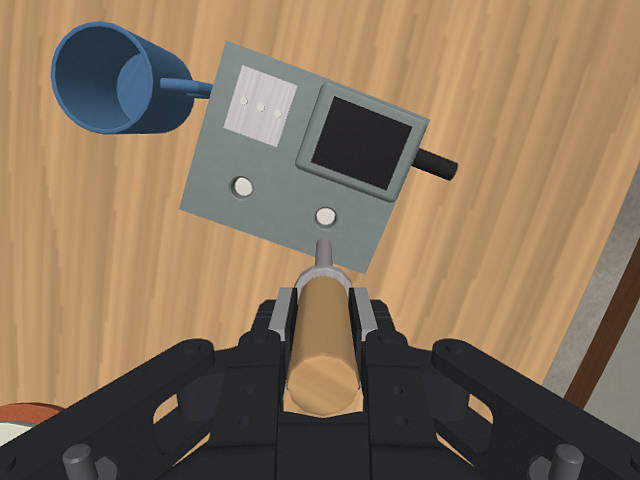

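The wrist view shows the reset cap at (326,216), the test cap at (242,187) and the stylus tip at (323,240), nearly lined up. Next I measure the hole and the tip in this same picture.

```bash
python3 - <<'E'
from h import *
d=dict(np.load('w2.npz',allow_pickle=True)); c=d['color']; 
for n,(u,v) in [('reset',(326,216)),('test',(242,187))]:
    g=c[v-22:v+22,u-22:u+22].astype(int); w=(g.min(2)>170)
    q=np.argwhere(w)[:,::-1]; k=cv2.minEnclosingCircle(q.astype(np.float32)); print(n,len(q),np.array(k[0])+[u-22,v-22],k[1])
    pc=np.array(k[0])+[u-22,v-22]; print('  cap@.058',onplane(d,[pc],.058)[0],'rim@.07',onplane(d,[pc],.07)[0])
big=cv2.resize(c[170:300,270:380],None,fx=6,fy=6,interpolation=cv2.INTER_CUBIC)
cv2.imwrite('pics/w2z.png',big[:600,:660])
hs=d['depth'][225:275:6,300:350]
for v in range(238,266,4): print(v,[int(x) for x in np.where((d['depth'][v,295:355]<.3)&(d['depth'][v,295:355]>0))[0]+295][::1][:1],[int(x) for x in np.where((d['depth'][v,295:355]<.3)&(d['depth'][v,295:355]>0))[0]+295][-1:])
print(d['depth'][225:262:3,323])
E
```

```text
reset 217 [325.40298462 215.14925385] 8.673591613769531
  cap@.058 [ 0.63793883 -0.22070168  0.058     ] rim@.07 [ 0.63731792 -0.21826108  0.07      ]
test 221 [243.07281494 186.12135887] 9.085490226745605
  cap@.058 [ 0.56324215 -0.21239415  0.058     ] rim@.07 [ 0.56536524 -0.21025874  0.07      ]
238 [319] [327]
242 [317] [330]
246 [316] [330]
250 [316] [331]
254 [315] [331]
258 [315] [331]
262 [315] [331]
[0.33537263 0.32661903 0.32540485 0.32578093 0.25118518 0.2443138
 0.2373445  0.2323109  0.2258061  0.22040185 0.2150127  0.21027187
 0.20385364]
```

View pics/w2z.png

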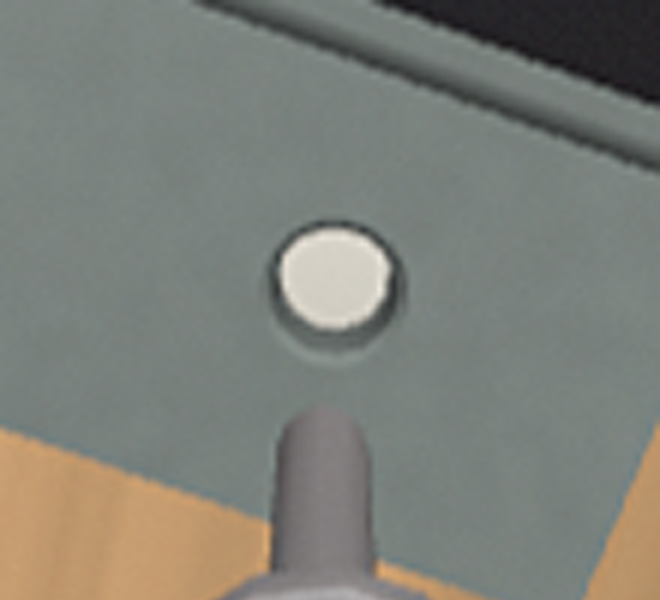

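```bash
python3 - <<'E'
from h import *
d=dict(np.load('w2.npz',allow_pickle=True)); s=sense(); p=s['position']
M=R.from_rotvec(s['orientation']).as_matrix()
for zt in (.140,):
    t=onplane(d,[(323.5,237.3)],zt)[0]+.004*M[:,2]; print('tip',t,'rel TCP',t-p,M[:,0].round(4))
h=onplane(d,[(326,218.2)],.07)[0]; print('hole',h,'shank mid row 254',onplane(d,[(323,254)],.165)[0]-p)
dv=h-t; dv[2]=0; print('shift',(M.T@dv*100).round(2))
print('scale: depth at tip', d['depth'][238:246:2,323])
E
```

```text
tip [ 0.63690948 -0.22278456  0.14000447] rel TCP [-0.00080977 -0.00113521 -0.1216438 ] [-0.0031 -0.0019 -1.    ]
hole [ 0.63842036 -0.22069096  0.07      ] shank mid row 254 [-0.00112776 -0.00086232 -0.09664827]
shift [-0.    0.2  -0.17]
scale: depth at tip [0.24970347 0.2443138  0.24010642 0.23387395]
```

```bash
python3 -m handwheel '[[0,0.001,0.0035,0,0.2,-0.17,1],[0,0,0,1.5,0,0,1],[0,0,0,2,0,0,1],[0,0,0,1.5,0,0,1],[0,0,0,0,0,0,1],[0,0,0,0,0,0,1]]'; python3 - <<'E'
from h import *
s=sense();p=s['position']; plan([.639,-.2195,.18],13.4)
d=cam('wrist'); print(proj(d,[[.6384,-.2207,.07],p-[.0008-.0003,.0011,.1216]]))
cv2.imwrite('pics/w3z.png',cv2.resize(d['color'][170:280,270:380],None,fx=5,fy=5,interpolation=cv2.INTER_CUBIC))
E
```

```text
clock: 9.38
position: [0.6391, -0.2196, 0.2109]
orientation: [1.035, 1.312, -1.035]
force: [0.4, 0.7, -0.3]
width: 0.0206
t 9.38 pos [ 0.6391 -0.2196  0.2109] axes x [-0.001  0.    -1.   ] y-heading 13.43 q6 -0.63 w 0.0206 F [ 0.39  0.68 -0.3 ]
turn [ 0.0006 -0.0005  0.0008] shift cm [ 3.09 -0.01 -0.01]
[[323.29478137 235.86252375]
 [323.55686194 243.3179508 ]]
```

View pics/w3z.png

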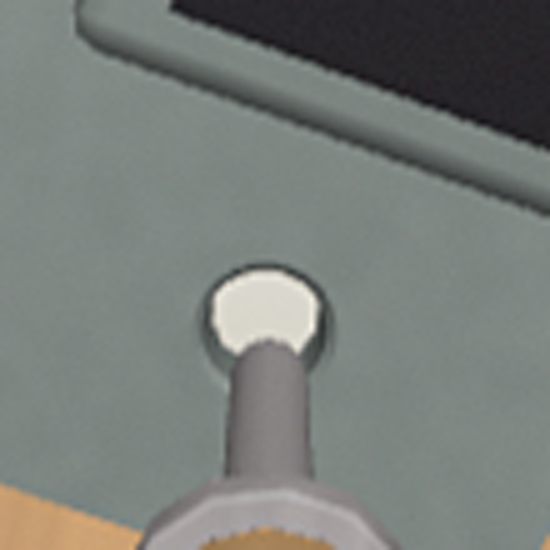

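The tip sits in line with the reset hole: the hole centre is at about x=266 and the tip at x=270 in the crop, both about (323.5, 236–240) in full pixels. I go down.

```bash
python3 -m handwheel '[[0,0,0,1,0,0,1],[0,0,0,1,0,0,1],[0,0,0,0.6,0,0,1],[0,0,0,0,0,0,1],[0,0,0,0,0,0,1]]' && python3 -m handwheel '[[0,0,0,0.3,0,0,1],[0,0,0,0.3,0,0,1],[0,0,0,0.2,0,0,1],[0,0,0,0,0,0,1],[0,0,0,0,0,0,1]]'
```

```text
clock: 10.05
position: [0.6389, -0.2195, 0.1846]
orientation: [1.035, 1.312, -1.035]
force: [-0.4, -0.1, -0.8]
width: 0.0209
clock: 10.68
position: [0.6388, -0.2195, 0.1766]
orientation: [1.035, 1.312, -1.035]
force: [0.5, 0.6, 2.2]
width: 0.0208
```

```bash
python3 -m handwheel '[[0,0,0,0.15,0,0,1],[0,0,0,0.1,0,0,1],[0,0,0,0.1,0,0,1],[0,0,0,0,0,0,1],[0,0,0,0,0,0,1]]'; python3 -c "
from h import *
plan([.639,-.2195,.18],13.4)"
```

```text
clock: 11.3
position: [0.6391, -0.2197, 0.1742]
orientation: [1.034, 1.311, -1.035]
force: [-2.7, 0.8, 10.9]
width: 0.0208
t 11.3 pos [ 0.6391 -0.2197  0.1742] axes x [-0. -0. -1.] y-heading 13.44 q6 -0.63 w 0.0208 F [-2.71  0.75 10.89]
turn [0.0007 0.0001 0.0003] shift cm [-0.58 -0.   -0.02]
```

Force jumped to 10.9 N and travel stopped at tip z ≈ 0.053, so the button is bottomed. I hold there, then retract.

```bash
python3 -m handwheel '[[0,0,0,0,0,0,1],[0,0,0,0,0,0,1],[0,0,0,0,0,0,1],[0,0,0,0,0,0,1],[0,0,0,0,0,0,1],[0,0,0,0,0,0,1],[0,0,0,0,0,0,1],[0,0,0,0,0,0,1]]' && python3 -m handwheel '[[0,0,0,0,0,0,1],[0,0,0,0,0,0,1],[0,0,0,0,0,0,1],[0,0,0,0,0,0,1]]' && python3 -m handwheel '[[0,0,0,-0.5,0,0,1],[0,0,0,-1.5,0,0,1],[0,0,0,-3,0,0,1],[0,0,0,-3.5,0,0,1],[0,0,0,-3.5,0,0,1],[0,0,0,-3.5,0,0,1],[0,0,0,-3.5,0,0,1],[0,0,0,-1,0,0,1]]'; python3 -c "
from h import *
plan([.6085,.2373,.373],13.44)"
```

```text
clock: 12.3
position: [0.6391, -0.2197, 0.1742]
orientation: [1.034, 1.311, -1.035]
force: [-1.8, -0.2, 12.0]
width: 0.0209
clock: 12.8
position: [0.6391, -0.2197, 0.1742]
orientation: [1.034, 1.311, -1.035]
force: [-1.4, -0.4, 12.0]
width: 0.0207
clock: 13.8
position: [0.6393, -0.2196, 0.3754]
orientation: [1.035, 1.31, -1.034]
force: [-0.2, 0.5, -1.4]
width: 0.0209
t 13.8 pos [ 0.6393 -0.2196  0.3754] axes x [ 0.001 -0.001 -1.   ] y-heading 13.44 q6 -0.63 w 0.0209 F [-0.24  0.48 -1.37]
turn [-0.      0.0009 -0.0012] shift cm [  0.24   7.62 -45.16]
```

```bash
python3 -m handwheel '[[0,0,0,0,0.5,-2.5,1],[0,0,0,0,0.88,-5.2,1],[0,0,0,0,0.88,-5.2,1],[0,0,0,0,0.88,-5.2,1],[0,0,0,0,0.88,-5.2,1],[0,0,0,0,0.88,-5.2,1],[0,0,0,0,0.88,-5.2,1],[0,0,0,0,0.88,-5.2,1]]' && python3 -m handwheel '[[0,0,0,0,0.7,-4.2,1],[0,0,0,1,0.26,-1.5,1],[0,0,0,3,0,0,1],[0,0,0,3,0,0,1],[0,0,0,3,0,0,1],[0,0,0,1,0,0,1],[0,0,0,0,0,0,1],[0,0,0,0,0,0,1]]'; python3 - <<'E'
from h import *
plan([.6087,.2373,.26],13.44)
d=cam('wrist'); np.savez('w4.npz',**d)
s=sense(); p=s['position']; print(proj(d,[p-[.0008,.0011,.1216],[.608,.2365,.11]]))
cv2.imwrite('pics/w4.png',cv2.resize(d['color'][120:290,240:420],None,fx=3.5,fy=3.5,interpolation=cv2.INTER_CUBIC))
E
```

```text
clock: 14.8
position: [0.612, 0.177, 0.3715]
orientation: [1.033, 1.315, -1.037]
force: [1.1, -0.3, -1.0]
width: 0.0208
clock: 15.8
position: [0.6097, 0.2321, 0.2643]
orientation: [1.036, 1.312, -1.034]
force: [0.1, -0.8, -0.8]
width: 0.0207
t 15.8 pos [0.6097 0.2321 0.2643] axes x [-0.     0.001 -1.   ] y-heading 13.43 q6 0.06 w 0.0207 F [ 0.11 -0.79 -0.8 ]
turn [-0.0001 -0.0011 -0.0002] shift cm [ 0.43  0.03 -0.53]
[[323.01006487 243.39216425]
 [323.49849931 224.07204898]]
```

View pics/w4.png

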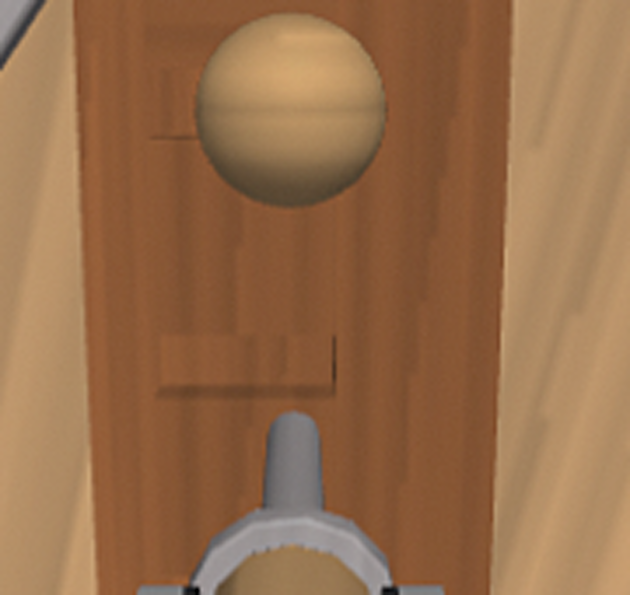

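The crop shows the empty middle slot running from (160,365) to its end at (335,365), with edges at rows 333 and 386–398. The tip is at (293,412). The ball tool is undisturbed at (290,110).

```bash
python3 - <<'E'
from h import *
d=dict(np.load('w4.npz',allow_pickle=True)); s=sense(); p=s['position']; M=R.from_rotvec(s['orientation']).as_matrix()
f=lambda u,v:(u/3.5+240,v/3.5+120)
A=[onplane(d,[f(295,v)],.11)[0] for v in (333,387,398)]
print('widths mm',[np.dot(A[0]-a,-M[:,2])*1e3 for a in A[1:]])
mid=(A[0]+A[2])/2; end=onplane(d,[f(335,365)],.11)[0]
t=onplane(d,[f(294,412)],p[2]-.1216)[0]+.004*M[:,2]
print('tip rel TCP',t-p,'slot-mid minus tip, tool cm',(M.T@(mid-t)*100).round(2),'end minus tip',(M.T@(end-t)*100).round(2), 'mid',mid,'pos',p)
E
```

```text
widths mm [np.float64(11.77768563824259), np.float64(14.208301944757666)]
tip rel TCP [-0.00014286 -0.00102591 -0.12160435] slot-mid minus tip, tool cm [ 3.28  0.03 -0.53] end minus tip [ 3.28  0.88 -0.55] mid [0.60864509 0.23632636 0.11      ] pos [0.60973564 0.23207303 0.26440848]
```

Vision and the recorded grasp pose agree on the correction, tool z −0.53 cm. I go down into the slot.

```bash
python3 -m handwheel '[[0,-0.001,0,0,0.02,-0.53,1],[0,0,0,0,0,0,1],[0,0,0,1.5,0,0,1],[0,0,0,1.5,0,0,1],[0,0,0,1,0,0,1],[0,0,0,0,0,0,1]]' && python3 -m handwheel '[[0,0,0,1,0,0,1],[0,0,0,2,0,0,1],[0,0,0,2,0,0,1],[0,0,0,1.3,0,0,1],[0,0,0,0.5,0,0,1],[0,0,0,0,0,0,1],[0,0,0,0,0,0,1]]'; python3 -c "
from h import *
plan([.6086,.2373,.1512],13.44)"
```

```text
clock: 16.6
position: [0.6079, 0.237, 0.2219]
orientation: [1.033, 1.313, -1.037]
force: [0.4, 0.5, -1.2]
width: 0.0204
clock: 17.48
position: [0.6085, 0.2373, 0.1559]
orientation: [1.035, 1.311, -1.035]
force: [-0.5, 0.0, -1.1]
width: 0.0206
t 17.48 pos [0.6085 0.2373 0.1559] axes x [-0.  0. -1.] y-heading 13.44 q6 0.07 w 0.0206 F [-0.51  0.03 -1.11]
turn [-0.     -0.0001  0.0002] shift cm [0.47 0.01 0.  ]
```

```bash
python3 -m handwheel '[[0,0,0,0.25,0,0,1],[0,0,0,0.2,0,0,1],[0,0,0,0,0,0,1],[0,0,0,0,0,0,1]]' && python3 -m handwheel '[[0,0,0,0,0,0,2.5],[0,0,0,0,0,0,3.5],[0,0,0,0,0,0,4.5],[0,0,0,0,0,0,6],[0,0,0,0,0,0,6],[0,0,0,0,0,0,6],[0,0,0,0,0,0,6],[0,0,0,0,0,0,6]]' && python3 -m handwheel '[[0,0,0,-1,0,0,6],[0,0,0,-2,0,0,6],[0,0,0,-3,0,0,6],[0,0,0,-3,0,0,6],[0,0,0,-3,0,0,6],[0,0,0,-3,0,0,6],[0,0,0,-3,0,0,6],[0,0,0,-2,0,0,6]]'; python3 - <<'E'
from h import *
d=cam('wrist'); np.savez('w5.npz',**d); im=d['color'].copy()
o=np.array([.6082,.2365]); y=np.radians(13.4); ex=np.array([np.cos(y),np.sin(y)]);ey=np.array([-ex[1],ex[0]])
hg=o-.045*ex+.094*ey; post=np.array([.4764,.1545]); v=post-hg; print('hinge',hg,'len',np.hypot(*v),'q',np.degrees(np.arctan2(-v@ex,-v@ey)),'v',v)
sh=hg-.178*ey; print('post shut',sh)
cv2.imwrite('pics/w5.png',im); plan([.43,.12,.37],13.4)
E
```

```text
clock: 17.98
position: [0.6083, 0.2372, 0.1515]
orientation: [1.034, 1.312, -1.035]
force: [-1.4, -0.4, 5.3]
width: 0.0207
clock: 18.98
position: [0.6081, 0.2372, 0.1507]
orientation: [1.034, 1.312, -1.036]
force: [-0.1, 0.4, -1.1]
width: 0.0602
clock: 19.98
position: [0.6085, 0.2373, 0.3542]
orientation: [1.036, 1.31, -1.033]
force: [-0.1, 0.4, -0.9]
width: 0.0599
hinge [0.54264078 0.31751228] len 0.17595693703696275 q 35.514590492389736 v [-0.06624078 -0.16301228]
post shut [0.58389191 0.14435817]
t 20.02 pos [0.6089 0.2374 0.3566] axes x [ 0.005  0.002 -1.   ] y-heading 13.44 q6 0.07 w 0.0599 F [ 0.06 -0.04  1.58]
turn [ 0.0006 -0.0004 -0.0049] shift cm [ -1.34 -20.13   7.27]
```

View pics/w5.png

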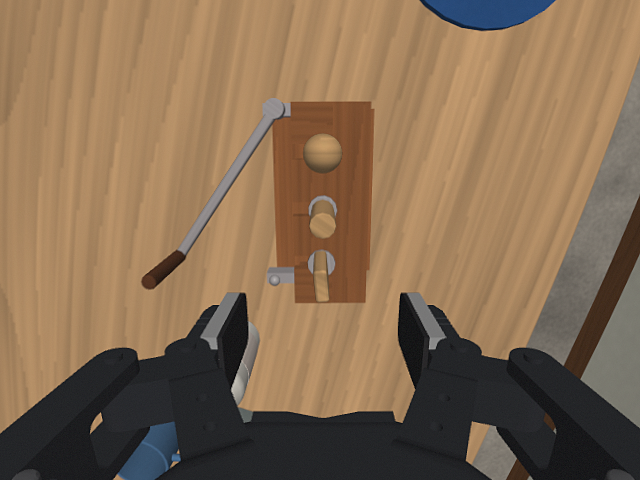

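The stylus hangs upright in line in the middle slot, its top at (323,225) and collar at (322,205). The keeper post is at (151,281), so q ≈ 0.62 rad. I close the fingers and go to the outside of the post.

```bash
python3 -m handwheel '[[0,0,0,0,-3,0.7,3],[0,0,0,0,-4.5,1.2,0],[0,0,0,0,-4.5,1.2,0],[0,0,0,0,-4.5,1.2,0],[0,0,0,0,-3,0.9,0],[0,0,0,2,0,0,0],[0,0,0,4,0,0,0],[0,0,0,4,0,0,0]]' && python3 -m handwheel '[[0,0,0,4,0,0,0],[0,0,0,4,0,0,0],[0,0,0,2,0,0,0],[0,0,0,0.7,0,0,0],[0,0,0,0,0,0,0]]'; python3 - <<'E'
from h import *
y=np.radians(13.4); ex=np.array([np.cos(y),np.sin(y)]);ey=np.array([-ex[1],ex[0]])
p=sense()['position'][:2]-[.6082,.2365]; print('rack mm',p@ex*1e3,p@ey*1e3); plan([.43,.14,.149],13.4)
d=cam('side'); np.savez('s3.npz',**d); cv2.imwrite('pics/s3.png',d['color'][150:450,120:520])
E
```

```text
clock: 21.02
position: [0.4307, 0.1413, 0.2508]
orientation: [1.035, 1.311, -1.034]
force: [0.2, -0.0, 0.1]
width: -0.0
clock: 21.65
position: [0.4308, 0.1414, 0.1445]
orientation: [1.034, 1.312, -1.035]
force: [-0.6, 0.4, 1.2]
width: 0.0001
rack mm -194.60645470620418 -51.438656172281355
t 21.65 pos [0.4308 0.1414 0.1445] axes x [-0.001 -0.    -1.   ] y-heading 13.44 q6 -0.02 w 0.0001 F [-0.65  0.45  1.17]
turn [0.0007 0.     0.0009] shift cm [-0.45 -0.11  0.11]
```

View pics/s3.png

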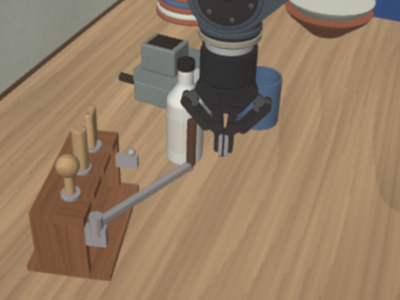

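The side crop shows the closed fingers at (223,145) just outside the dark keeper post at (192,143), clear of the bottle and mug. I push the post along its arc.

```bash
python3 -m handwheel '[[0,0,0,0,1.2,0,0],[0,0,0,0,1.2,0,0],[0,0,0,0,1.8,1.1,0],[0,0,0,0,1.6,0.8,0],[0,0,0,0,1.7,0.6,0],[0,0,0,0,1.7,0.45,0],[0,0,0,0,0,0,0]]'; python3 - <<'E'
from h import *
y=np.radians(13.4); ex=np.array([np.cos(y),np.sin(y)]);ey=np.array([-ex[1],ex[0]])
p=sense()['position'][:2]-[.6082,.2365]; print('rack mm',p@ex*1e3,p@ey*1e3)
d=cam('side'); np.savez('s4.npz',**d); c=d['color']
cv2.imwrite('pics/s4.png',c[150:450,120:520])
E
```

```text
clock: 22.58
position: [0.5282, 0.1341, 0.1442]
orientation: [1.035, 1.311, -1.035]
force: [-1.0, -0.4, -0.1]
width: -0.0003
rack mm -101.52061006004726 -81.13055378376332
```

View pics/s4.png

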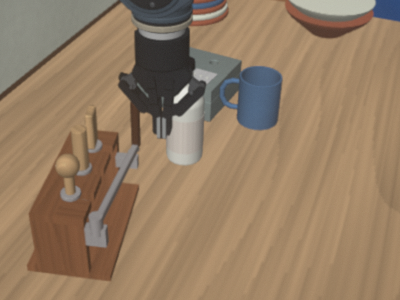

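The bar has swung in with the post ahead of the fingers (post about (135,125), fingers (162,125)). I carry on past the catch, watching the force.

```bash
cat > r.py <<'E'
from h import *
y=np.radians(13.4); ex=np.array([np.cos(y),np.sin(y)]);ey=np.array([-ex[1],ex[0]])
s=sense(); p=s['position'][:2]-[.6082,.2365]; print('rack mm',p@ex*1e3,p@ey*1e3,'F rack x',s['force'][:2]@ex)
E
python3 -m handwheel '[[0,0,0,0,1,0.2,0],[0,0,0,0,1,0.1,0],[0,0,0,0,0.5,0,0],[0,0,0,0,0,0,0]]'; python3 r.py;  python3 -m handwheel '[[0,0,0,0,0.5,0,0],[0,0,0,0,0,0,0],[0,0,0,0,0,0,0]]'; python3 r.py
```

```text
clock: 23.12
position: [0.5492, 0.1361, 0.1435]
orientation: [1.029, 1.317, -1.042]
force: [-22.7, -7.7, 13.6]
width: 0.0
rack mm -80.69207916508623 -83.9905066815226 F rack x -23.83695373954844
clock: 23.5
position: [0.5504, 0.1362, 0.1432]
orientation: [1.024, 1.323, -1.049]
force: [-48.2, -16.9, 28.2]
width: 0.0001
rack mm -79.51716258171182 -84.19771946797837 F rack x -50.787948434522654
```

Force rose to about 50 N with almost no motion, so either the bar is on its stop or I've hit something. I back off and measure.

```bash
python3 -m handwheel '[[0,0,0,0,-0.6,0,0],[0,0,0,0,-0.6,0,0],[0,0,0,0,0,0,0]]'; python3 r.py; python3 -m handwheel '[[0,0,0,0,-2,0,0],[0,0,0,0,-3,0,0],[0,0,0,-3,-3,0,0],[0,0,0,-4,0,0,0],[0,0,0,-4,0,0,0],[0,0,0,-4,0,0,0],[0,0,0,0,0,0,0]]'; python3 r.py; python3 - <<'E'
from h import *
d=cam('side'); np.savez('s5.npz',**d); w=cam('top'); np.savez('t5.npz',**w)
a=cv2.resize(d['color'][230:450,220:430],None,fx=2,fy=2); b=cv2.resize(w['color'][150:310,110:280],None,fx=2.5,fy=2.5)[:440]
cv2.imwrite('pics/c5.png',np.hstack([a,cv2.copyMakeBorder(b,0,440-b.shape[0],0,0,cv2.BORDER_CONSTANT)])[:, :800])
y=np.radians(13.4); ex=np.array([np.cos(y),np.sin(y)]);ey=np.array([-ex[1],ex[0]])
P=np.vstack([cloud(d).reshape(-1,3),cloud(w).reshape(-1,3)]); r=(P[:,:2]-[.6082,.2365]); X=np.c_[r@ex,r@ey,P[:,2]]
n=480*640
for k,n0 in (('side',slice(0,n)),('top',slice(n,2*n))):
    Q=X[n0]
    m=(Q[:,2]>.115)&(Q[:,2]<.185)&(Q[:,0]<-.032)&(Q[:,0]>-.13)&(abs(Q[:,1]+.08)<.04)
    print(k,'post n',m.sum(), np.nanmedian(Q[m],0) if m.any() else '')
    m=(Q[:,2]>.1)&(Q[:,2]<.112)&(Q[:,0]<-.033)&(Q[:,0]>-.13)&(Q[:,1]<.07)&(Q[:,1]>-.06)
    if m.sum()>10: f=np.polyfit(Q[m][:,1],Q[m][:,0],1); print(' bar n',m.sum(),'slope rad',f[0],'x at y=94',np.polyval(f,.094))
E
```

```text
clock: 23.88
position: [0.5454, 0.1353, 0.144]
orientation: [1.034, 1.311, -1.035]
force: [0.4, 0.4, -0.4]
width: -0.0001
rack mm -84.55498052227962 -83.87669700384238 F rack x 0.4433452447449324
clock: 24.75
position: [0.4691, 0.117, 0.2968]
orientation: [1.037, 1.308, -1.031]
force: [0.3, -0.5, -0.0]
width: 0.0
rack mm -163.03488299646955 -84.0123228893516 F rack x 0.1714232981906937
side post n 360 [-0.04582637 -0.07934793  0.15141296]
 bar n 477 slope rad -0.012337916807071417 x at y=94 -0.04688989837077678
top post n 54 [-0.04522355 -0.08549927  0.17919699]
```

View pics/c5.png

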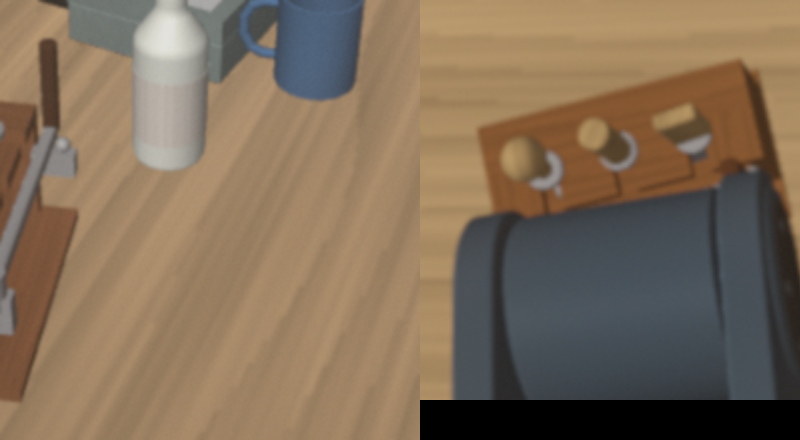

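The keeper is shut: the top camera puts the post top at rack x −45.2 mm (−45 is shut, and the catch release at 0.05 rad would be −54). The bar slope is about 0.01 rad, and the ball catch is outside the bar. I make a last numeric check of the stylus and then hand in.

```bash
python3 -m handwheel '[[0,0,0,-1,0,0,0],[0,0,0,0,0,0,0],[0,0,0,0,0,0,0]]'; python3 - <<'E'
from h import *
y=np.radians(13.4); ex=np.array([np.cos(y),np.sin(y)]);ey=np.array([-ex[1],ex[0]])
for k in('t5','top'):
    d=dict(np.load(('t5' if k=='t5' else 'top')+'.npz',allow_pickle=True)); P=cloud(d); r=P[...,:2]-[.6082,.2365]; X=np.dstack([r@ex,r@ey,P[...,2]])
    for n,yc in (('scraper',-.055),('stylus',0),('baller',.055)):
        m=(abs(X[...,0])<.025)&(abs(X[...,1]-yc)<.022)&(X[...,2]>.168)&(X[...,2]<.2); print(k,n,m.sum(),np.median(X[m],0).round(4))
s=sense(); print(s['clock'],s['force'],np.abs(s['dq']).max())
finish_job()
E
```

```text
clock: 25.22
position: [0.4675, 0.1167, 0.3036]
orientation: [1.034, 1.312, -1.036]
force: [0.1, 0.2, 0.2]
width: -0.0
t5 scraper 133 [-0.0035 -0.0559  0.1768]
t5 stylus 149 [-0.0023 -0.0022  0.1818]
t5 baller 219 [-0.0018  0.0533  0.1738]
top scraper 135 [-0.0033 -0.0566  0.1764]
top stylus 149 [-0.0019 -0.0022  0.1815]
top baller 209 [-0.0023  0.0536  0.174 ]
25.225 [0.13900337 0.19451423 0.16459346] 0.003588325159367506
the job is handed in; nothing more can be done
```

The job is done and handed in at 25.2 s; `finish_job` gives no verdict, so the results below are my own checks.

- **Reset press:** I pushed the button with the stylus until it bottomed, with the tip at about z = 0.053 m and 11–12 N. I held it there for about 1.5 s and then pulled out. I didn't look at the button again afterwards to confirm it had sprung back.
- **Stylus:** I hung it back in the middle slot and let go. The top camera puts its handle top within 0.5 mm of where it started, at the hanging height. I judged that it hangs upright from one wrist picture, taken before I shut the keeper.
- **Other items:** The scraper and ball tool have not shifted beyond about 1 mm. The bottle and mug looked undisturbed in the pictures, but I did not measure them again.
- **Keeper bar:** The post top measures −45.2 mm in rack x, where −45 mm is fully shut. The bar's slope is about 0.01 rad, and the arm was clear with no force on it.

The keeper push went harder than I meant. The closed fingers were about 5 mm thicker than I had assumed, so the force on them reached about 50 N at the keeper's stop before I backed off. It stayed below the 120 N wrist limit and acted on the fingers. I don't know whether the 40 N limit, which is stated for the arm and gripper body, also covers the fingers.

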